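# Set the lens carriage to the pointer on a lens test rail

### The job

On the lens test rail, slide the carriage that holds the round lens along the rail until its upright grip post stands in line with the pointer on the rail's front edge (straight across the rail from the pointed pin), and let go of it there. Leave the carriage with the flat square screen and the pointer where they are.

Things in the scene. Friction and masses are not known exactly. Their poses are not given: they have to be found in the camera images.
- lens_rail: Fixed straight aluminium rail, 540 mm long, 60 wide, 30 high, standing on the worktop across the robot's front. Origin: centre of its underside; y runs along the rail, -x is its front (robot's side). At its +y end stands a fixed white square target plate, 60 mm wide, top 104 mm above the worktop, face 242 mm from the origin.
- lens_post (a point): Grip post of the carriage (dark steel saddle 50 mm long, top 45 mm up) that holds a round black lens, 46 mm across, top 100 mm up. Upright black round post, 16 mm thick, plain from 51 to 93 mm above the worktop; this point is on its axis, 73 mm up. It stands on the saddle's front ear, 48 mm before the rail's middle line; lens holder 24 mm behind its axis. Axes as the rail.
- lens_carriage (a joint): Travel of the lens carriage along the rail in m: 0 at its stop by the white target plate, growing towards the rail's -y end, to 0.30 at its other stop. Its post is at y = 0.16 m minus this value in the rail's frame. It slides with about 3 N of friction and stays where it is left.
- screen_post (a point): Same point of the other carriage's grip post; that carriage is to be left alone. Same saddle and same post, but it carries a flat upright square white screen in a dark frame, 58 mm wide, top 110 mm above the worktop. It stands near the rail's -y end.
- pointer_tip (a point): Tip of the pointer: a brass pin, 10 mm thick, tapering to this point 41 mm above the worktop, upright on a low arm clamped to the rail's front edge; 83 mm before the rail's middle line, so 35 mm before the line on which the post axes travel. The carriages pass behind it without touching. Axes as the rail. At the start it stands between the two carriages.

How it is judged:
By the outcome, as a careful person would: the job done as asked, in the order asked, and still so for the second after the job is handed in, with the robot touching nothing.
It also fails if it takes over 32 s, if anything falls off the work surface, if the arm or the gripper's body presses on something with over 40 N, if the wrist force passes 120 N, or if a joint passes its speed limit or range.

### The arm

A 6-joint arm with a two-finger parallel gripper is mounted at the origin on a cart in front of the work surface, level with it; the furniture and walls round the work are solid. World frame = base frame: x ahead of the robot, y to its left, z up, the work surface at z = 0. Lengths are in m, angles in rad, forces in N, time in s.
With the tool pointing down it reaches from about 0.325 to 0.775 m from the base axis. Payload 9.3 kg.
Tool frame: the origin (TCP) lies on the centre line of the jaws, within the pads' length; the fingertips stand finger_overhang ahead of it and the grasp point (between the pads) lies 5 mm behind it (finger_overhang is the distance from the TCP to the fingertips, in m); z points along the fingers, y is the direction in which the jaws open and shut (so a half turn about z gives the same grasp; the last joint's range is limited). The gripper opens to 85 mm and grips with 20 to 120 N. Pads are 22 mm wide; open, the fingers measure 114 mm over their backs; the gripper's body (76 mm by 85 mm) begins 54 mm behind the grasp point. The pads swing forward as they close: fully open they stand 13 mm farther back than shut.
Start: joints at [-1.475, 0.259, 0.021, 1.334, 0, 1.418], TCP at [0.135, -0.533, 0.245] pointing down, gripper open.
Joint ranges: [-3.04, 3.04], [-0.91, 1.82], [-1.04, 1.36], [-1.92, 1.95], [-1.52, 1.45], [-3.14, 3.14]. Speed limits (rad/s): [2.22, 2.22, 2.79, 3.14, 3.14, 3.14].

### API

Orientations are given as a rotation vector (axis times angle).
In Python, from cell import * gives the robot as it stands. The module is installed in compiled form; this text tells all that it offers.
- The arm moves only by the tool send_rows, never from a script. Its arguments are lists of equal length, an entry for each row: "claw": the opening, from 0 (shut) to 1 (fully open); "xyz": the shift along the tool's x, y, z in mm, a list of three; "roll": the turn about the tool's z in rad. A call has 1 to 5 rows; each row shifts and turns the commanded pose from where the row before left it, along the tool's axes as they then stand; what a row does not reach is not made up. A row lasts 1/8 s, in which the tool goes at most 62.5 mm and 10.7 degrees, less where a joint would pass 70% of its speed; a pose out of reach is approached as far as the arm can. A call with a gripper value outside its range is refused whole. The fingers move at their own pace and stop on an object; the grip force is fixed at half the most. Time passes only in rows, so rows that do not move let the fingers close. It gives the time, the measured TCP pose, the force and the opening at its end, in the units of the state.
- observe(): the state, without advancing time (a new reading comes with each control period).
- camera(name): name is "scene" or "top" or "wrist"; returns a dict with "img" (420x560x3 uint8, red, green, blue), "vfov" (degrees; the focal length in pixels is half the picture's height over the tangent of half this angle, whatever the lens; pixels are square), "cx", "cy" (the principal point, pixels), "R" (3x3) and "t" (3): a world point X has camera coordinates R X + t. Camera axes: x right, y down, z forward; pixel columns grow to the right and rows downward; lengths in m; the calibration is good to about 2 mm. The wrist camera is an equidistant fisheye: a pixel r from the principal point sees the ray r / f radians off the axis. A picture is of the moment at which its call begins. There is no depth.
- close_job(): hands the job in, once; it reports no verdict.
The state is a dict: "clock": time; "joint_positions": joint angles; "dq": joint speeds; "tau": joint torques, N m; "tcp_pos": TCP position; "orientation": TCP orientation; "ft_force": force on the tool from outside, world axes, zero at the start; "ft_torque": the same for the moment, N m; "finger_gap": finger opening in m.
Only numpy, scipy, OpenCV 4.12 (cv2) and the standard library are available. Lean on these libraries where they do the work, as an engineer would, in place of code of your own. Each camera call takes 0.05 s, during which the arm holds its last target. There are 200 camera calls.

## Working session

There is one attempt and no reset: what is moved stays moved. The work goes in short steps, Python scripts to look and compute and a tool call to move; the robot and the scene stay as the last step left them, time stands still between calls to the robot, and variables do not carry over. Pictures are saved under pics/ and viewed, about 8 in all and at most 12, crops included, and the job is handed in when it is done.

Besides the shell and the picture viewer there is one more tool, called after "Emit:" in YAML: its name, and indented under it one key for each argument. send_rows: Moves the arm, as the interface text tells. Its arguments: {"type":"object","properties":{"claw":{"type":"array"},"xyz":{"type":"array"},"roll":{"type":"array"}},"required":["claw","xyz","roll"]}

```bash
mkdir -p pics
cat > h.py <<'E'
from cell import *
import numpy as np, cv2
def snap(n,f):
    c=camera(n); cv2.imwrite('pics/'+f,c['img'][:,:,::-1]); np.savez('pics/'+f+'.npz',**c); return c
def ray(c,u,v):
    f=210/np.tan(np.radians(float(c['vfov']))/2)
    d=np.array([(u-c['cx'])/f,(v-c['cy'])/f,1.]); R=np.array(c['R'])
    return -R.T@c['t'], R.T@d
def onz(c,u,v,z):
    o,d=ray(c,u,v); return o+d*(z-o[2])/d[2]
def proj(c,X):
    p=np.array(c['R'])@X+c['t']; f=210/np.tan(np.radians(float(c['vfov']))/2)
    return p[:2]/p[2]*f+[c['cx'],c['cy']]
E
python3 - <<'E'
from h import *
a=snap('top','top1.png'); b=snap('scene','scene1.png')
for c in(a,b): print(c['vfov'],c['cx'],c['cy'],-np.array(c['R']).T@c['t'],c['R'])
s=observe(); print(s['tcp_pos'],s['orientation'],s['finger_gap'],s['clock'])
print([k for k in globals() if not k.startswith('_')])
E
```

```text
50.421859892544965 283.2924720913928 205.66560120739447 [0.30940648 0.00842828 0.93712619] [[ 0.06589688 -0.99782013 -0.00354797]
 [-0.96677842 -0.06296596 -0.24773934]
 [ 0.2469759   0.01975535 -0.96882023]]
47.117260548855114 279.59631693711333 204.38110178670354 [ 0.24141825 -0.59151628  0.64313714] [[ 0.89340785 -0.44865033 -0.0231365 ]
 [-0.30423609 -0.56633208 -0.76596891]
 [ 0.33054927  0.6913616  -0.64246115]]
[ 0.13539256 -0.53284138  0.24472785] [-3.11614262e+00 -3.89606382e-01 -4.44660368e-05] 0.08516120015176992 0.1
['camera', 'close_job', 'observe', 'PlanningError', 'finger_overhang', 'np', 'cv2', 'snap', 'ray', 'onz', 'proj', 'a', 'b', 'c', 's']
```

View pics/top1.png

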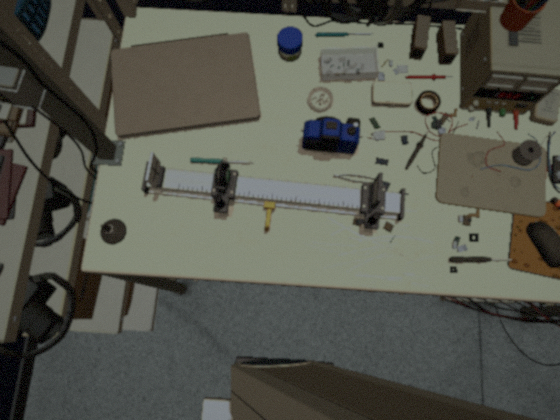

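View pics/scene1.png

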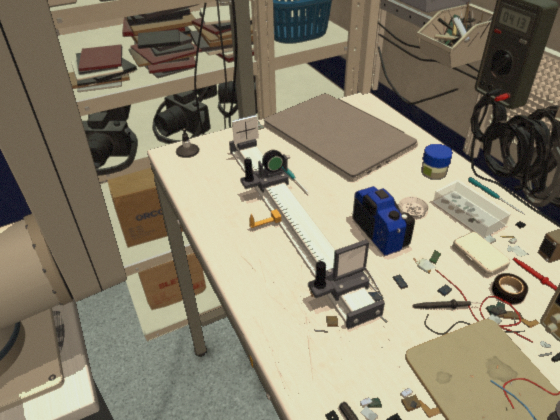

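The top view shows the lens carriage at about (222,185), the brass pointer at (268,214), the screen carriage at (375,200) and the target plate at (152,172). In the scene view the lens post is near (249,168), the pointer near (252,220) and the screen post near (320,275). I'll zoom in on both.

Run:
```python
import cv2,numpy as np
a=cv2.imread('pics/top1.png')[145:245,135:415]; b=cv2.imread('pics/scene1.png')[105:345,210:410]
a=cv2.resize(a,(784,280),interpolation=cv2.INTER_CUBIC)   #2.8
b1=cv2.resize(b[0:140,0:120],(360,420)[::1] if 0 else (274,320),interpolation=cv2.INTER_CUBIC) #2.283
b2=cv2.resize(b[120:240,60:200],(373,320),interpolation=cv2.INTER_CUBIC) #2.667
o=np.zeros((600,784,3),np.uint8); o[:280]=a; o[280:,:274]=b1; o[280:,280:653]=b2
cv2.imwrite('pics/z1.png',o)
```

```text
(no output)
```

View pics/z1.png

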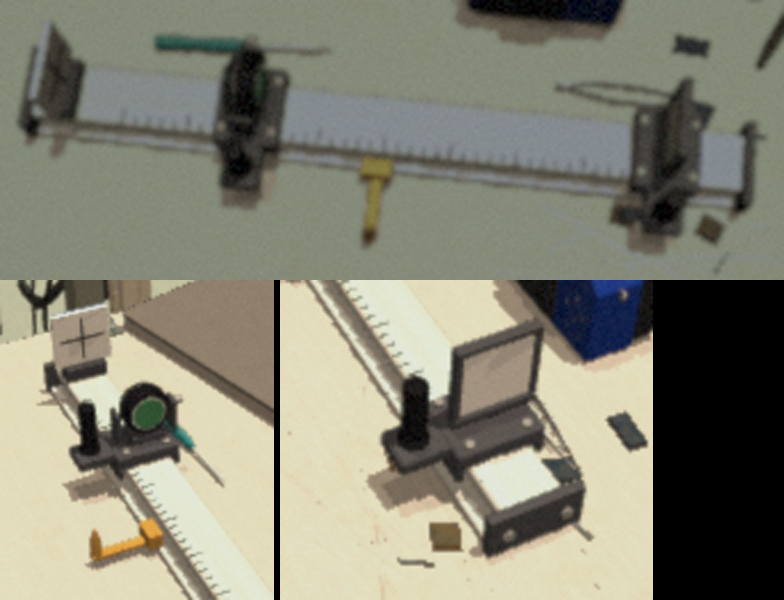

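Run:
```python
from h import *
S=dict(np.load('pics/scene1.png.npz'));T=dict(np.load('pics/top1.png.npz'))
L=onz(S,248.1,159.2,.094);Q=onz(S,320.3,263.3,.094);P=onz(S,251.2,214.6,.041)
print('scene',L,Q,P)
# top view: rail front/back top edges z=.03 
f=lambda x,y,z:onz(T,135+x/2.8,145+y/2.8,z)
print('top rail front', f(83,124,.03),f(630,187,.03),'back',f(83,68,.03),f(630,117,.03))
print('tip',f(368,241,.041),'posttop L',f(238,154,.094),'Q',f(662,204,.094))
d=(L-Q)[:2];d/=np.linalg.norm(d);print('dir',d,'angle',np.arctan2(-d[0],d[1]),'along',(P-L)[:2]@d,'perp',(P-L)[:2]@[d[1],-d[0]])
for n,X in(('L',L),('Q',Q),('P',P)):print(n,proj(T,X))
s=observe();import scipy.spatial.transform as t
print(t.Rotation.from_rotvec(s['orientation']).as_matrix(),finger_overhang)
```

```text
scene [0.53153968 0.15518013 0.094     ] [ 0.51581983 -0.15691982  0.094     ] [0.49003982 0.05500012 0.041     ]
top rail front [0.56008206 0.28042768 0.03      ] [ 0.53790002 -0.13396205  0.03      ] back [0.604514   0.28631838 0.03      ] [ 0.59246584 -0.13268544  0.03      ]
tip [0.48212165 0.05756916 0.041     ] posttop L [0.52771162 0.1500666  0.094     ] Q [ 0.51111966 -0.14626538  0.094     ]
dir [0.05030421 0.99873394] angle -0.05032544986503841 along -0.10214079300333478 perp -0.03640783748457357
L [217.60212927 197.95508936]
Q [376.9765035  215.84544091]
P [267.9698487 227.3604124]
[[ 9.69217003e-01  2.46208015e-01 -1.19353687e-04]
 [ 2.46207981e-01 -9.69216297e-01  1.18287373e-03]
 [ 1.75553454e-04 -1.17584716e-03 -9.99999293e-01]] 0.014
```

Measured so far: the lens post is at about (0.532, 0.155), the pointer at (0.490, 0.055), and the rail is turned by about -0.05 rad. Next I roll the jaws into line with the rail and travel high.

Emit:
send_rows:
  claw: [1,1,1,1,1]
  xyz:
    - [0,0,0]
    - [0,0,0]
    - [22,-44,0]
    - [22,-44,0]
    - [22,-44,0]
  roll: [0.15,0.15,0,0,0]

```text
clock: 0.72
tcp_pos: [0.2085, -0.4032, 0.2449]
orientation: [-3.14, 0.081, 0.0]
ft_force: [0.8, 0.5, 0.4]
finger_gap: 0.0853
```

Emit:
send_rows:
  claw: [1,1,1,1,1]
  xyz:
    - [22,-44,0]
    - [22,-44,0]
    - [22,-44,0]
    - [22,-44,0]
    - [22,-44,0]
  roll: [0,0,0,0,0]

```text
clock: 1.35
tcp_pos: [0.3296, -0.189, 0.2452]
orientation: [-3.141, 0.081, -0.0]
ft_force: [0.6, 0.1, 0.5]
finger_gap: 0.0856
```

Emit:
send_rows:
  claw: [1,1,1,1,1]
  xyz:
    - [22,-44,0]
    - [22,-44,0]
    - [22,-44,0]
    - [22,-44,0]
    - [22,-44,0]
  roll: [0,0,0,0,0]

```text
clock: 1.98
tcp_pos: [0.4508, 0.0252, 0.2452]
orientation: [3.14, -0.08, -0.0]
ft_force: [0.8, -0.7, 0.2]
finger_gap: 0.0851
```

Emit:
send_rows:
  claw: [1,1,1,1,1]
  xyz:
    - [22,-44,0]
    - [22,-44,0]
    - [15,-30,0]
    - [10,-10,0]
    - [0,0,0]
  roll: [0,0,0,0,0]

```text
clock: 2.6
tcp_pos: [0.5237, 0.1014, 0.2459]
orientation: [-3.105, -0.024, 0.002]
ft_force: [0.5, -0.2, 0.0]
finger_gap: 0.0854
```

Run:
```python
from h import *
c=snap('wrist','w1.png'); print(c['vfov'],c['cx'],c['cy'],-np.array(c['R']).T@c['t'])
print(observe()['tcp_pos'])
```

```text
65.70646984690485 280.82828918699937 206.84356991177702 [0.60248615 0.09859551 0.37487557]
[0.52326602 0.10116553 0.24610269]
```

View pics/w1.png

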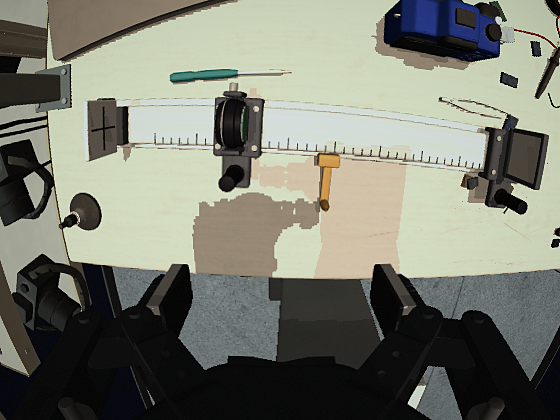

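The wrist view shows the lens post top at (229,180), the pointer tip at (325,205) and the screen post at (512,203). The arm stopped short and tilted, so I check the joints.

Run:
```python
from h import *
s=observe(); print(np.round(s['joint_positions'],3),s['tcp_pos'],s['orientation'],s['ft_force'],s['tau'])
C=dict(np.load('pics/w1.png.npz'))
def wz(u,v,z):
    f=210/np.tan(np.radians(float(C['vfov']))/2); x,y=u-C['cx'],v-C['cy']; r=np.hypot(x,y);th=r/f
    d=np.array([x/r*np.sin(th),y/r*np.sin(th),np.cos(th)]);R=C['R'];o=-R.T@C['t'];d=R.T@d
    return o+d*(z-o[2])/d[2]
print('L',wz(229,180,.094),'P',wz(325,207,.041),'Q',wz(516,205,.094))
```

```text
[ 0.014  0.227 -0.02   1.325  0.036  3.141] [0.52326602 0.10116553 0.24610269] [-3.10519045e+00 -2.33097848e-02  2.25043229e-03] [ 0.71063994 -0.4910228   0.62452627] [ 3.50967860e-01 -5.21006513e+01  3.48101485e+01 -9.63700376e-02
  1.65389786e-01 -1.19857764e-04]
L [0.53604295 0.15438655 0.094     ] P [0.49597455 0.06129345 0.041     ] Q [ 0.52080607 -0.14428209  0.094     ]
```

Joint 6 has reached its limit. The grasp is the same after a half turn, so I roll back by about π.

Emit:
send_rows:
  claw: [1,1,1,1,1]
  xyz:
    - [0,0,0]
    - [0,0,0]
    - [0,0,0]
    - [0,0,0]
    - [0,0,0]
  roll: [-0.18,-0.18,-0.18,-0.18,-0.18]

```text
clock: 3.28
tcp_pos: [0.5229, 0.1008, 0.2467]
orientation: [-2.785, -1.381, -0.024]
ft_force: [0.3, 0.6, -0.4]
finger_gap: 0.0855
```

Emit:
send_rows:
  claw: [1,1,1,1,1]
  xyz:
    - [0,0,0]
    - [0,0,0]
    - [0,0,0]
    - [0,0,0]
    - [0,0,0]
  roll: [-0.18,-0.18,-0.18,-0.18,-0.18]

```text
clock: 3.9
tcp_pos: [0.5229, 0.1008, 0.2467]
orientation: [-1.913, -2.462, -0.044]
ft_force: [0.4, 0.2, 0.7]
finger_gap: 0.0855
```

Emit:
send_rows:
  claw: [1,1,1,1,1]
  xyz:
    - [0,0,0]
    - [0,0,0]
    - [0,0,0]
    - [0,0,0]
    - [0,0,0]
  roll: [-0.18,-0.18,-0.18,-0.18,-0.18]

```text
clock: 4.53
tcp_pos: [0.5228, 0.1008, 0.2467]
orientation: [-0.655, -3.064, -0.055]
ft_force: [-0.1, -0.2, 0.7]
finger_gap: 0.0852
```

Run:
```python
from h import *
from scipy.spatial.transform import Rotation as R
s=observe(); print(s['clock'],np.round(s['joint_positions'],3),s['tcp_pos'],R.from_rotvec(s['orientation']).as_matrix())
```

```text
4.525 [ 0.013  0.226 -0.02   1.325  0.036  0.435] [0.52284897 0.10084614 0.24665966] [[-9.12577729e-01  4.08902512e-01 -7.90625266e-04]
 [ 4.08606313e-01  9.11986947e-01  3.63412875e-02]
 [ 1.55810837e-02  3.28411952e-02 -9.99339124e-01]]
```

Emit:
send_rows:
  claw: [1,1,1,1,1]
  xyz:
    - [0,0,0]
    - [0,0,0]
    - [-4,24,0]
    - [-4,24,0]
    - [0,0,40]
  roll: [-0.18,-0.18,0,0,0]

```text
clock: 5.15
tcp_pos: [0.5358, 0.151, 0.2102]
orientation: [0.103, 3.136, 0.059]
ft_force: [0.8, 0.4, -0.9]
finger_gap: 0.0859
```

```bash
cat >> h.py <<'E'
def wz(C,u,v,z):
    f=210/np.tan(np.radians(float(C['vfov']))/2); x,y=u-C['cx'],v-C['cy']; r=np.hypot(x,y);th=r/f
    d=np.array([x/r*np.sin(th),y/r*np.sin(th),np.cos(th)]);R=C['R'];o=-R.T@C['t'];d=R.T@d
    return o+d*(z-o[2])/d[2]
E
python3 - <<'E'
from h import *
from scipy.spatial.transform import Rotation as R
s=observe(); print(s['clock'],np.round(s['joint_positions'],3),s['tcp_pos'],R.from_rotvec(s['orientation']).as_matrix())
c=snap('wrist','w2.png');
E
```

```text
5.15 [ 0.105  0.274 -0.047  1.241  0.037  0.171] [0.53579777 0.15097445 0.21021739] [[-0.99784277  0.06547042  0.00484122]
 [ 0.0656056   0.9971516   0.0372102 ]
 [-0.00239126  0.03744754 -0.99929573]]
```

View pics/w2.png

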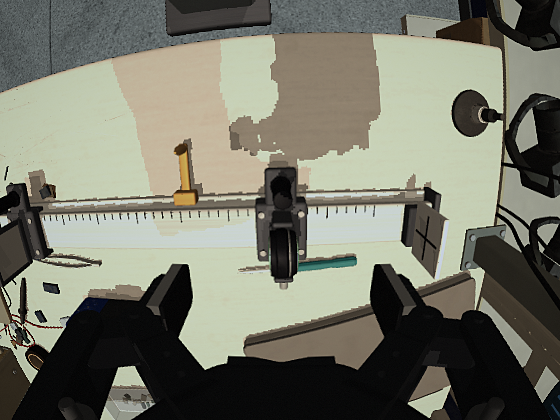

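The wrist view shows the post between the jaws at about (281,190) and the pointer tip at (181,150). One crop will fix the positions.

Run:
```python
import cv2
i=cv2.imread('pics/w2.png')[130:290,160:320]
i=cv2.convertScaleAbs(i,alpha=1.6,beta=25)
cv2.imwrite('pics/w2z.png',cv2.resize(i,(592,592),interpolation=cv2.INTER_CUBIC)) #3.7
```

```text
(no output)
```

View pics/w2z.png

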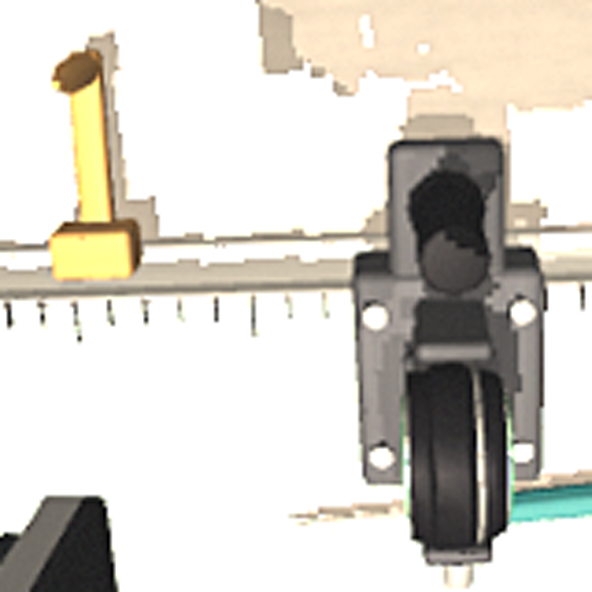

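Run:
```python
from h import *
C=dict(np.load('pics/w2.png.npz'))
g=lambda x,y,z:wz(C,160+x/3.7,130+y/3.7,z)
L=g(454,260,.095);B=g(444,200,.047);P=g(58,80,.041);print('cam',-C['R'].T@C['t'],'L',L,'B',B,'P',P, g(85,70,.041))
f0=g(0,251,.03);f1=g(340,238,.03);d=(f1-f0)[:2];d/=np.linalg.norm(d);
C1=dict(np.load('pics/w1.png.npz')); a=wz(C1,130,146,.03);b=wz(C1,465,170,.03);e=(a-b)[:2];e/=np.linalg.norm(e);print('dirs',d,e)
print(a,b)
d=np.array([.050,.9987]);print((P-L)[:2]@d,(P-L)[:2]@[d[1],-d[0]])
# pointer nadir: pin axis base height
def w(c,X):
    p=c['R']@X+c['t'];f=210/np.tan(np.radians(float(c['vfov']))/2);r=np.hypot(p[0],p[1]);return p[:2]/r*np.arctan2(r,p[2])*f+[c['cx'],c['cy']]
for z in(.041,.012):
  X=np.array([P[0],P[1],z]);print(z,(w(C,X)-[160,130])*3.7)
```

```text
cam [0.45820888 0.15195757 0.33907378] L [0.53173983 0.15769696 0.095     ] B [0.5303863  0.15733433 0.047     ] P [0.49224087 0.06146306 0.041     ] [0.4904536  0.06897705 0.041     ]
dirs [0.04295154 0.99907716] [0.04593588 0.99894439]
[0.56096759 0.286142   0.03      ] [ 0.54286945 -0.10742894  0.03      ]
-0.09808374395498265 -0.03463591722089286
0.041 [58. 80.]
0.012 [86.33575513 65.0268057 ]
```

Post, pointer and rail now agree, with the pointer 34.6 mm before the post line and the slide about 98 mm. I descend and close.

Emit:
send_rows:
  claw: [1,1,1,1,1]
  xyz:
    - [5,1,0]
    - [0,0,40]
    - [0,0,40]
    - [0,0,37]
    - [0,0,20]
  roll: [-0.02,0,0,0,0]

```text
clock: 5.82
tcp_pos: [0.5293, 0.1562, 0.0714]
orientation: [-0.072, -3.138, -0.057]
ft_force: [-0.2, -0.1, -0.1]
finger_gap: 0.0856
```

Emit:
send_rows:
  claw: [0.4,0.1,0,0,0]
  xyz:
    - [0,0,0]
    - [0,0,0]
    - [0,0,0]
    - [0,0,0]
    - [0,0,0]
  roll: [0,0,0,0,0]

```text
clock: 6.45
tcp_pos: [0.5301, 0.1567, 0.0725]
orientation: [0.072, 3.14, 0.057]
ft_force: [-1.3, 2.7, 6.7]
finger_gap: 0.0145
```

Emit:
send_rows:
  claw: [0,0,0,0,0]
  xyz:
    - [0,-6,-0.2]
    - [0,-12,-0.4]
    - [0,-12,-0.5]
    - [0,-12,-0.4]
    - [0,-6,-0.2]
  roll: [0,0,0,0,0]

```text
clock: 7.08
tcp_pos: [0.5278, 0.1084, 0.0725]
orientation: [0.072, 3.14, 0.057]
ft_force: [-1.7, 3.3, 8.3]
finger_gap: 0.0146
```

Run:
```python
from h import *
from scipy.spatial.transform import Rotation as R
s=observe(); print(s['tcp_pos'],s['ft_force'],s['finger_gap'],R.from_rotvec(s['orientation']).as_matrix())
```

```text
[0.52784846 0.1084382  0.07248396] [-1.67132091  3.31557305  8.31733631] 0.014587775840425247 [[-9.98950239e-01  4.57981600e-02  9.73735514e-04]
 [ 4.58031738e-02  9.98283723e-01  3.64921531e-02]
 [ 6.99209153e-04  3.64984453e-02 -9.99333465e-01]]
```

Emit:
send_rows:
  claw: [0,0,0,0,0]
  xyz:
    - [0,-6,-0.2]
    - [0,-12,-0.4]
    - [0,-12,-0.5]
    - [0,-12,-0.4]
    - [0,-6,-0.2]
  roll: [0,0,0,0,0]

```text
clock: 7.7
tcp_pos: [0.5256, 0.0604, 0.0725]
orientation: [0.072, 3.14, 0.057]
ft_force: [-1.8, 3.2, 8.4]
finger_gap: 0.0143
```

Run:
```python
from h import *
print(observe()['tcp_pos'])
w=snap('wrist','w3.png');s=snap('scene','s3.png')
o=np.zeros((592,800,3),np.uint8)
i=cv2.imread('pics/w3.png')[130:290,200:310];o[:,:407]=cv2.resize(cv2.convertScaleAbs(i,alpha=1.6,beta=25),(407,592),interpolation=cv2.INTER_CUBIC)
i=cv2.imread('pics/s3.png')[120:280,215:320];o[:,411:799]=cv2.resize(i,(388,592),interpolation=cv2.INTER_CUBIC)
cv2.imwrite('pics/z3.png',o)
```

```text
[0.52564599 0.06038825 0.07247783]
```

View pics/z3.png

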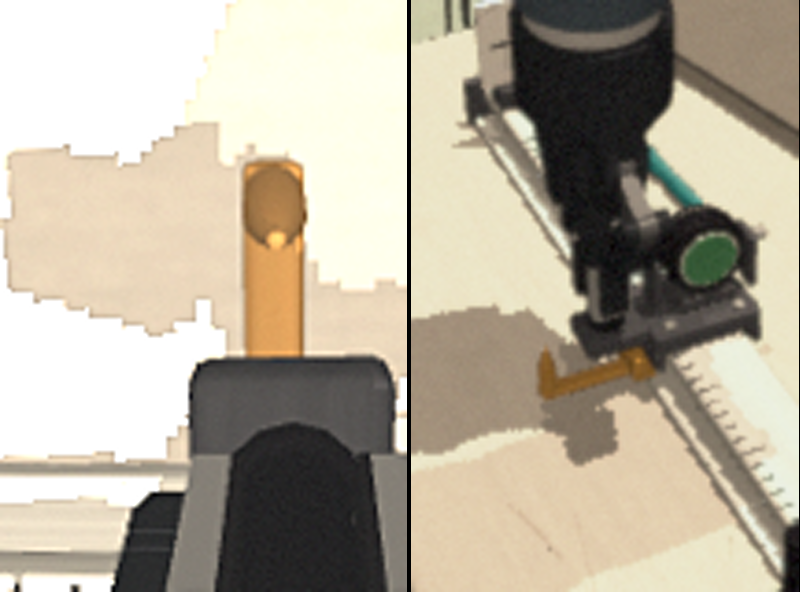

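In the crop, the pointer tip is at (276,240), the ear's front corners are at (192,370) and (391,370), and the post base is at about (295,427). The post looks a few mm to the +y side of the pointer.

Run:
```python
from h import *
C=dict(np.load('pics/w3.png.npz'))
g=lambda x,y,z:wz(C,200+x/3.7,130+y/3.7,z)
d=np.array([.046,.9989])
P=g(276,240,.041)
print('P',P)
for n,X in(('ear',(g(192,375,.045)+g(391,375,.045))/2),('earmid',(g(190,410,.045)+g(393,410,.045))/2),('flange',g(295,424,.05)),('padmid',(g(230,457,.06)+g(372,457,.06))/2),('tcp',observe()['tcp_pos'])):
    print(n,X,'post to move along',(P-X)[:2]@d*1000)
S=dict(np.load('pics/s3.png.npz'))
g=lambda x,y,z:onz(S,215+(x-411)/3.7,120+y/3.7,z)
P=g(545,352,.041);X=g(606,322,.047);print('scene',P,X,(P-X)[:2]@d*1000,(P-X)[:2]@[d[1],-d[0]])
```

```text
P [0.49307841 0.06047607 0.041     ]
ear [0.51171615 0.06164826 0.045     ] post to move along -2.0282390082648343
earmid [0.51708451 0.06139149 0.045     ] post to move along -2.0186898568662524
flange [0.51698519 0.06168864 0.05      ] post to move along -2.310947905298796
padmid [0.51727298 0.06215193 0.06      ] post to move along -2.7869637992482925
tcp [0.52563484 0.05984121 0.07248264] post to move along -0.8634376458045534
scene [0.48943632 0.0535739  0.041     ] [0.52450826 0.05373645 0.047     ] -1.7756785951246097 -0.035025880547390933
```

The wrist and scene views both say about 2 mm more. I move that, release and lift.

Emit:
send_rows:
  claw: [0,0,0.5,1,1]
  xyz:
    - [0,-2,0]
    - [0,0,0]
    - [0,0,0]
    - [0,0,0]
    - [0,0,0]
  roll: [0,0,0,0,0]

```text
clock: 8.43
tcp_pos: [0.525, 0.0588, 0.071]
orientation: [-0.072, -3.138, -0.058]
ft_force: [-1.3, 0.0, -0.2]
finger_gap: 0.0684
```

Emit:
send_rows:
  claw: [1,1,1,1,1]
  xyz:
    - [0,0,0]
    - [0,0,-20]
    - [0,0,-40]
    - [0,0,-40]
    - [0,0,-40]
  roll: [0,0,0,0,0]

```text
clock: 9.05
tcp_pos: [0.525, 0.0536, 0.2122]
orientation: [-0.072, -3.138, -0.058]
ft_force: [0.7, 0.1, -0.1]
finger_gap: 0.0853
```

Run:
```python
from h import *
print(observe()['tcp_pos'])
w=snap('wrist','w4.png');s=snap('scene','s4.png')
o=np.zeros((592,800,3),np.uint8)
i=cv2.imread('pics/w4.png')[130:290,220:330];o[:,:407]=cv2.resize(cv2.convertScaleAbs(i,alpha=1.6,beta=25),(407,592),interpolation=cv2.INTER_CUBIC)
i=cv2.imread('pics/s4.png')[120:280,215:320];o[:,411:799]=cv2.resize(i,(388,592),interpolation=cv2.INTER_CUBIC)
cv2.imwrite('pics/z4.png',o)
```

```text
[0.52504094 0.0535962  0.21222673]
```

View pics/z4.png

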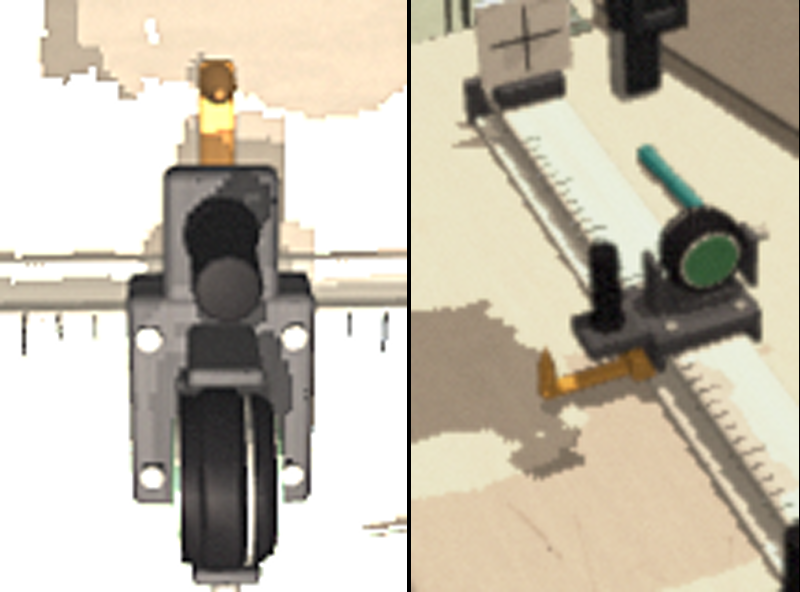

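The wrist crop shows the tip at about (217,92), the post top at (228,289) and the ear's front edge running from 164 to 278. The scene crop shows the post top at (606,246) and the tip at (545,352).

Run:
```python
from h import *
C=dict(np.load('pics/w4.png.npz'))
g=lambda x,y,z:wz(C,220+x/3.7,130+y/3.7,z)
r0=g(0,255,.03);r1=g(400,253,.03);e=(r0-r1)[:2];e*=np.sign(e[1])/np.linalg.norm(e);print('rail',e)
d=np.array([.046,.9989])
P=g(217,92,.041);print('P',P)
for n,X in(('top',g(228,289,.095)),('base',g(222,228,.047)),('ear',(g(164,180,.045)+g(278,180,.045))/2),('screws',(g(149,339,.045)+g(295,337,.045)+g(152,476,.045)+g(293,474,.045))/4)):
    print(n,X,'along',(P-X)[:2]@d*1000,(P-X)[:2]@[d[1],-d[0]])
S=dict(np.load('pics/s4.png.npz'))
g=lambda x,y,z:onz(S,215+(x-411)/3.7,120+y/3.7,z)
P=g(545,352,.041)
for X in(g(606,247,.094),g(606,320,.047)):print('scene',P,X,(P-X)[:2]@d*1000,(P-X)[:2]@[d[1],-d[0]])
```

```text
rail [0.05172345 0.99866145]
P [0.49252843 0.05996754 0.041     ]
top [0.52728146 0.05906176 0.095     ] along -0.6938475054254036 -0.03475646959449317
base [0.52641211 0.05943876 0.047     ] along -1.0304448770987842 -0.03387073472247072
ear [0.51438817 0.05984014 0.045     ] along -0.878282468077864 -0.02184155353464667
screws [0.57681867 0.05724277 0.045     ] along -1.1555780421047686 -0.08432286332757148
scene [0.48943632 0.0535739  0.041     ] [0.5273386  0.05540162 0.094     ] -3.569215804212672 -0.03777650809073887
scene [0.48943632 0.0535739  0.041     ] [0.5252009 0.0551834 0.047    ] -3.25289572211538 -0.035651204858989115
```

Run:
```python
from h import *
s=observe();print(s['clock'],s['ft_force'],s['tcp_pos']);print(close_job())
```

```text
9.15 [ 0.88108659 -0.26772422  0.24920342] [0.52681386 0.05343863 0.21507411]
the job is handed in; nothing more can be done
None
```

I slid the lens carriage about 98 mm along the rail by its grip post. I then let go, lifted the gripper clear to a TCP height of about 0.21 m, and handed the job in at 9.15 s on the robot's clock. The gripper touched only the lens post. I didn't measure the screen carriage or the pointer again at the end.

**Last wrist-camera check, after release:** the post stands 0.7–1.2 mm short of the pointer line, on the target-plate side. The pointer measured 34–35 mm in front of the post line, against the 35 mm stated.

**Disagreement:** the coarser scene view put the post about 3.4 mm short, where one pixel is roughly 2 mm. At the start, the slide needed came out as 102 mm (scene), 98 mm (wrist) and about 94.5 mm (top). These average about 98 mm, so I trusted the close wrist view and made no further correction.

**Problem on the way:** joint 6 reached its range limit during the approach, so I turned the gripper back by half a turn. This left the tool tilted by about 2°. The grasp, slide and release still went cleanly, with under 10 N measured at the wrist.

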